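Scan the job ticket, then hover the reader over the lens

ROBOT

A 6-joint arm with a two-finger parallel gripper is mounted at the origin on the work surface. World frame = base frame: x ahead of the robot, y to its left, z up, the work surface at z = 0. Lengths are in m, angles in rad, forces in N, time in s.
With the tool pointing down it reaches from about 0.325 to 0.775 m from the base axis. Payload 5.5 kg.
Tool frame: the origin (TCP) lies between the finger pads; the fingertips stand 8 mm ahead of it and the grasp point (between the pads) lies 11 mm behind it (tcp_to_tips is the distance from the TCP to the fingertips, in m); z points along the fingers, y is the line along which they close (so a half turn about z gives the same grasp; the last joint's range is limited). The gripper opens to 88 mm and grips with 3 to 60 N. Pads are 20 mm wide; open, the fingers measure 115 mm over their backs; the gripper's body (75 mm by 178 mm) begins 61 mm behind the grasp point.
Start: joints at [-1.17, 0.091, 1.231, -0, 1.82, -0.057], TCP at [0.265, -0.538, 0.231] pointing down, gripper open.
Joint ranges: [-2.87, 2.87], [-0.86, 2.18], [0.17, 2.46], [-1.51, 4.65], [0.06, 2.69], [-2.65, 2.65]. Speed limits (rad/s): [2.57, 2.57, 3.01, 3.14, 3.14, 3.14].

INTERFACE

Orientations are given as a unit quaternion [w, x, y, z].
In Python, from bench import * gives the robot as it stands. Calls block until the motion is done:
- move_to(position, orientation): joint-space move of the TCP to a pose.
- move_l(position, speed=0.15, orientation=None): straight line of the TCP; orientation=None keeps the orientation; speed is the mean speed in m/s.
- movej(angles): joint-space move.
- gripper_open() and close(): open the fingers fully, or close them until they stop; the grip force is fixed at half the most.
- hold(seconds).
- inverse_kinematics(position, orientation): joint angles nearest the present ones, or None.
- state(): the state.
- get_image(name): name is "scene" or "side" or "wrist"; returns a dict with "frame" (480x640x3 uint8, blue, green, red), "depth" (480x640 float32, m along the optical axis (not along the pixel's ray), 0 where there is no reading), "camera_matrix" (3x3 intrinsics, pixels), "k1" (the pictures are not rectified: a ray, as slopes to the right and down, at radius r is drawn at 1 + k1 r^2 times it, then the intrinsics apply), "view" (4x4, takes a point from world to camera coordinates). Camera axes: x right, y up, looking along -z (the intrinsics and any distortion apply to the point x, -y, -z); pixel columns grow to the right and rows downward; lengths in m; the calibration is good to about 2 mm. A picture is of the moment at which its call begins.
A pose or a line that the arm cannot do raises IKError and nothing moves.
- job_done(): hands the job in; it is judged then, once.
The state is a dict: "time": time; "joint_pos": joint angles; "dq": joint speeds; "joint_torque": joint torques, N m; "ee_pos": TCP position; "ee_rot": TCP orientation; "ft_force": force on the tool from outside, world axes, zero at the start; "moment": the same for the moment, N m; "finger_gap": finger opening in m; "finger_force": force on a finger pad.
Only numpy, scipy, OpenCV 4.12 (cv2) and the standard library are available. Lean on these libraries where they do the work, as an engineer would, in place of code of your own. Each camera call takes 0.05 s, during which the arm holds its last target. There are 200 camera calls.

TASK

Lift the hand reader out of its cradle, point its window squarely at the middle of the ticket on the job tray from about 8 cm away, and hold it steady there for two seconds to read the job. Then carry it over the walls of the splash tub and stop with it upright about 1 cm above the lens, centred over it and with the long side of the reader's hood along the long side of the lens. Touch neither the tub, the lens nor the job tray, leave the other things alone, and finish while still gripping the reader in that hover: do not put it down or let go.

Things in the scene. Friction and masses are not known exactly. Their poses are not given: they have to be found in the camera images.
- reader: Hand reader, 160 mm tall, 0.15-0.30 kg, upright in the cradle. White hood 62 (x) by 32 mm (y), 30 high, its underside the window; black neck 26 by 20 mm, z 30 to 60; white flat-sided handle 36 (x) by 24 mm (y), z 60 to 160. Origin: centre of the window; z towards the handle's top, x along the hood's long side. Centre of mass about z 100; grip the handle across its 24 mm, about z 130.
- reader_window (a point): Centre of the reader's window, the same point as the reader's origin. The reader looks out of it along its own -z.
- reader_top (a point): Centre of the top of the reader's handle, 160 mm above the window.
- cradle: Fixed black cradle: open shallow box 78 mm (x) by 48 mm (y) outside, 22 mm high, 5 mm walls and floor, on a steel foot 110 by 80 mm. The hood stands in it with 3 mm play all round; lift the reader 25 mm or more straight up to clear it. Origin: centre of its underside on the table.
- job_tray: Fixed grey job tray, left or right of the cradle (the tub is on the other side). Origin: on the table right below the middle of the ticket; the open tray part (150 mm in x, 180 mm in y, 45 mm high, spectacles in it) extends from 50 to 200 mm along its +x, away from the robot.
- ticket: Paper ticket 60 mm (x) by 80 mm (y) with black bars, on the tray's sloping plate (85 by 105 mm), tilted 0.45 rad from level: it faces up and towards the robot. A small steel clip at its upper edge stands 8 mm proud. Origin: middle of the paper's face, 70 mm above the table; z is its outward normal, x points up the slope.
- tub: Fixed white open splash tub with black rim, outside 270 mm (x) by 206 mm (y), walls 106 mm high. Origin: centre of its underside on the table. In it a carriage slides along the tub's x and stands anywhere within 30 mm of the middle; it bears a post with the lens.
- lens: Brown-tinted oblong lens with round ends, 60 mm (x) by 38 mm (y), 5 mm thick, lying level on the post in the tub, below the tub's rim. Origin: centre of its top face, 71 mm above the table; x along its long side (either way round will do), z up.
- felt_wheel: Bystander: round polishing wheel lying flat, 80 mm across and 30 mm high. Origin: centre of its underside.
- cleaner: Bystander: bottle, 48 mm across and 110 mm high. Origin: centre of its underside.
- screw_pot: Bystander: low lidded pot for screws, 44 mm across and 45 mm high. Origin: centre of its underside.
Things that resemble listed ones, but are neither listed nor needed, are in the scene too. There is more than one size of the reader; the one meant has the size given above.

How it is judged:
By the outcome, as a careful person would: the job done as asked, in the order asked, and still so for the second after the job is handed in, while the arm keeps its last pose, push and grip.
It also fails if it takes over 56 s, if anything falls off the work surface, if the arm or the gripper's body presses on something with over 40 N, if the wrist force passes 120 N, or if a joint passes its speed limit or range.

## Working session

There is one attempt and no reset: what is moved stays moved. The work goes in short steps, each a Python script; the robot and the scene stay as the last script left them, time stands still between calls to the robot, and variables do not carry over. Pictures are saved under pics/ and viewed, at most 10 in all, crops included, and the job is handed in when it is done.

```bash
mkdir -p pics; ls
python3 - <<'E'
from bench import *
import cv2, numpy as np, pickle
d={n:get_image(n) for n in("scene","side","wrist")}
pickle.dump(d,open("im0.pkl","wb"))
for n in d:
    cv2.imwrite(f"pics/{n}0.png",d[n]["frame"])
    V=d[n]["view"];print(n,d[n]["camera_matrix"].tolist(),d[n]["k1"],np.round(-V[:3,:3].T@V[:3,3],3),(d[n]["depth"]>0).mean())
print(state())
E
```

```text
pics
scene [[556.1752665725303, 0.0, 315.5211355645531], [0.0, 556.1752665725303, 245.6086525191574], [0.0, 0.0, 1.0]] -0.14160817662317826 [1.072 0.102 1.   ] 0.9962272135416667
side [[598.7807829447299, 0.0, 329.7492922379348], [0.0, 598.7807829447299, 236.43588985412987], [0.0, 0.0, 1.0]] -0.15762473528386292 [0.04  1.007 0.887] 0.9930924479166666
wrist [[337.48301593394893, 0.0, 321.52686482919773], [0.0, 337.48301593394893, 244.39874746402418], [0.0, 0.0, 1.0]] -0.017214685155373444 [ 0.341 -0.501  0.383] 0.9960579427083334
{'time': 0.15, 'joint_pos': array([-1.16971088e+00,  9.16809673e-02,  1.23162907e+00,  2.47279384e-05,
        1.81979037e+00, -5.66623819e-02]), 'dq': array([-0.00133036, -0.00328438, -0.00462654,  0.00109883,  0.00155431,
        0.00181291]), 'joint_torque': array([ 1.88427999e-03, -4.47043884e+01, -4.06908131e+01,  6.99585769e-02,
        2.74813530e-02, -1.40313755e-04]), 'ee_pos': array([ 0.26509863, -0.53801743,  0.22975839]), 'ee_rot': array([-7.44778804e-04,  9.73921533e-01,  2.26883844e-01, -1.17377739e-04]), 'ft_force': array([0.80734061, 0.33090764, 0.09800306]), 'moment': array([ 0.00110089, -0.02461377,  0.03356373]), 'finger_force': 0.0, 'finger_gap': 0.08788690835132038}
```

View pics/scene0.png

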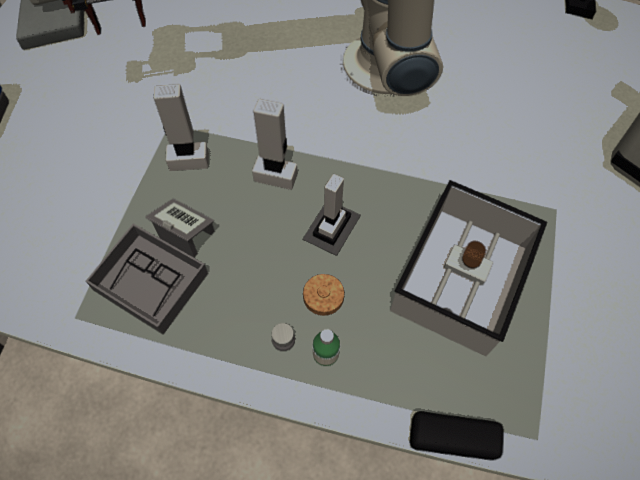

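View pics/side0.png

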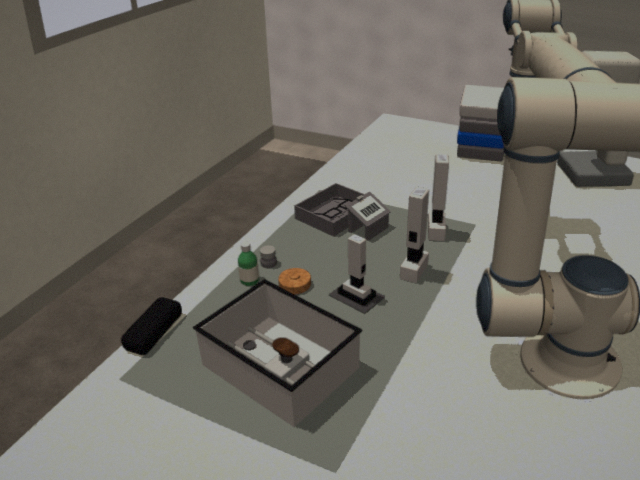

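The scene picture shows the reader in its cradle at (333,210), the tray with the ticket at (180,217), the tub at (475,265) and the lens at (473,254). Two larger look-alike readers stand at (175,125) and (270,140). The side picture agrees with this.

```bash
cat > h.py <<'E'
import numpy as np, cv2, pickle
def rays(im,uv):
    K=im["camera_matrix"]; s=cv2.undistortPoints(np.float64(uv).reshape(-1,1,2),K,np.array([im["k1"],0,0,0,0])).reshape(-1,2)
    d=np.c_[s[:,0],-s[:,1],-np.ones(len(s))]; V=im["view"]; R=V[:3,:3]
    return -R.T@V[:3,3], d@R       # origin, dirs with unit depth
def cloud(im):
    v,u=np.mgrid[:480,:640]; o,d=rays(im,np.c_[u.ravel(),v.ravel()])
    z=im["depth"].ravel()[:,None]; P=o+d*z; P[z[:,0]==0]=np.nan
    return P.reshape(480,640,3)
def onplane(im,uv,z):
    o,d=rays(im,uv); return o+d*((z-o[2])/d[:,2])[:,None]
def rect(P):
    (c,(w,h),a)=cv2.minAreaRect(np.float32(P[:,:2]*1000))
    if w<h: w,h,a=h,w,a+90
    return np.round(c,1),round(w,1),round(h,1),round((a+90)%180-90,2)
def blobs(m,mn=15):
    n,L,S,C=cv2.connectedComponentsWithStats(m.astype(np.uint8))
    return [(L==i,S[i,4],C[i].round(0)) for i in range(1,n) if S[i,4]>=mn]
E
cat > a.py <<'E'
from h import *
d=pickle.load(open("im0.pkl","rb"))
for n in("scene","side"):
    im=d[n];P=cloud(im);z=P[...,2];hsv=cv2.cvtColor(im["frame"],cv2.COLOR_BGR2HSV)
    ws=(P[...,0]>.25)&(P[...,0]<.95)&(abs(P[...,1])<.6)
    print(n,"table z",np.nanmedian(z[ws&(z<.02)]),np.nanstd(z[ws&(z<.01)]))
    for lo,hi in((.1,.116),(.155,.175),(.175,.4)):
        for m,a,c in blobs(ws&(z>lo)&(z<hi),40): print(lo,c,a,rect(P[m]),np.nanpercentile(z[m],[5,95]).round(3))
    br=ws&(hsv[...,0]<20)&(hsv[...,1]>90)
    for m,a,c in blobs(br,30):
        print("brown",c,a,rect(P[m]),np.nanmedian(z[m]).round(3))
        if np.nanmedian(z[m])>.05:
            v,u=np.nonzero(m);print("   plane",rect(onplane(im,np.c_[u,v],.071)))
E
python3 a.py
```

```text
scene table z -0.00021476173231083084 0.2285243833744469
0.1 [180. 136.] 145 (array([ 431.9, -355.6]), 57.1, 25.8, -52.0) [0.101 0.115]
0.1 [272. 153.] 122 (array([ 428.3, -156.8]), 57.2, 19.7, -67.03) [0.101 0.115]
0.1 [473. 262.] 2565 (array([551. , 266.3]), 272.6, 207.0, -12.96) [0.102 0.108]
0.1 [333. 204.] 81 (array([511. ,  -7.1]), 40.5, 19.3, -47.7) [0.101 0.115]
0.1 [327. 336.] 161 (array([770.6,  42.5]), 23.1, 22.0, 13.66) [0.102 0.111]
0.155 [175. 118.] 200 (array([ 432.1, -352.1]), 57.5, 26.5, -41.33) [0.156 0.174]
0.155 [270. 135.] 196 (array([ 427.8, -156.1]), 56.2, 25.3, -61.79) [0.156 0.174]
0.155 [334. 184.] 252 (array([504.2, -12.7]), 38.1, 24.4, -11.08) [0.157 0.167]
0.175 [86. 10.] 514 (array([ 311.4, -561.2]), 66.7, 60.1, 77.75) [0.232 0.327]
0.175 [140.  12.] 143 (array([ 254.4, -488.5]), 14.9, 8.2, -79.96) [0.226 0.288]
0.175 [169. 100.] 873 (array([ 423.5, -361.8]), 53.7, 37.3, -74.15) [0.18 0.23]
0.175 [269. 116.] 892 (array([ 416.2, -161.1]), 50.6, 35.4, 89.31) [0.179 0.23 ]
brown [69.  5.] 70 (array([ 327.5, -591.3]), 18.0, 12.2, -23.17) 0.322
   plane (arra
[... 837 characters left out ...]
.83) [0.101 0.115]
0.1 [278. 335.] 1943 (array([548.9, 267.6]), 274.8, 210.0, -12.98) [0.101 0.107]
0.155 [440. 183.] 87 (array([ 422.8, -346.3]), 49.9, 28.3, -24.71) [0.156 0.173]
0.155 [417. 219.] 142 (array([ 400.7, -151.7]), 57.3, 28.8, 53.52) [0.156 0.174]
0.155 [356. 240.] 147 (array([502.2,  -9.6]), 38.3, 29.4, -13.03) [0.157 0.166]
0.175 [441. 167.] 355 (array([ 420.2, -359.1]), 61.1, 35.0, -70.62) [0.179 0.229]
0.175 [418. 202.] 541 (array([ 411.6, -159.2]), 59.6, 36.8, 89.18) [0.178 0.23 ]
brown [295. 280.] 696 (array([637. ,  55.8]), 246.8, 77.9, -65.6) 0.023
brown [285. 347.] 341 (array([527. , 273.7]), 57.7, 36.8, -13.82) 0.07
   plane (array([525.4, 274.7]), 58.6, 38.2, -20.55)
```

Run:
```python
from h import *
d=pickle.load(open("im0.pkl","rb"));im=d["scene"]["frame"]
cv2.imwrite("pics/crops.png",np.hstack([cv2.resize(im[180:260,140:220],(400,400),interpolation=2),cv2.resize(im[215:295,435:515],(400,400),interpolation=2)]))
```

```text
(no output)
```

View pics/crops.png

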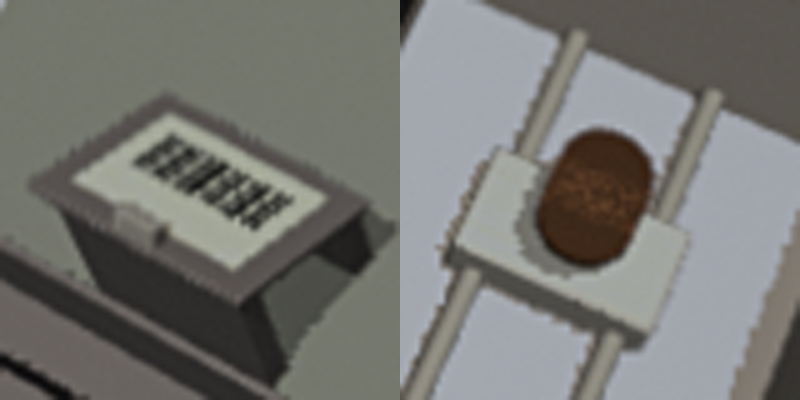

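The crops show the ticket corners clearly: white paper, with the clip on the tray side. The lens is oblong with its long side roughly along the rails. Next I'll get the ticket estimate and the wrist camera axis.

```bash
cat >> h.py <<'E'
def ticket(im,c0=None):
    """white paper blob; plane z from depth; returns centre, normal, yaw"""
    P=cloud(im);hsv=cv2.cvtColor(im["frame"],cv2.COLOR_BGR2HSV)
    near=(np.hypot(P[...,0]-c0[0],P[...,1]-c0[1])<.08)&(P[...,2]>.04)&(P[...,2]<.11)
    thr=cv2.threshold(hsv[...,2][near].reshape(-1,1),0,255,cv2.THRESH_OTSU)[0]
    m=near&(hsv[...,2]>thr)
    m=max(blobs(m),key=lambda b:b[1])[0]
    m=cv2.morphologyEx(m.astype(np.uint8),cv2.MORPH_CLOSE,np.ones((5,5)))>0
    Q=P[m];Q=Q[np.isfinite(Q).all(1)]
    A=np.c_[Q[:,:2],np.ones(len(Q))];k=np.linalg.lstsq(A,Q[:,2],rcond=None)[0]
    n=np.r_[-k[:2],1];n/=np.linalg.norm(n)
    g=np.r_[n[:2],0];g/=np.linalg.norm(g);yaw=np.arctan2(-g[1],-g[0])
    ey=np.r_[-np.sin(yaw),np.cos(yaw),0];ex=np.cross(ey,n)
    v,u=np.nonzero(m);o,d=rays(im,np.c_[u,v]);q=Q.mean(0)
    X=o+d*(((q-o)@n)/(d@n))[:,None]-q
    (c,s,a)=cv2.minAreaRect(np.float32(np.c_[X@ex,X@ey]*1000))
    return (q+ex*c[0]/1e3+ey*c[1]/1e3).round(4),n.round(3),np.arccos(n[2]).round(3),np.degrees(yaw).round(1),np.round(s,1),round(a,1),thr
E
python3 - <<'E'
from h import *
from bench import *
d=pickle.load(open("im0.pkl","rb"))
V=d["wrist"]["view"];print("wrist axis",-V[2,:3],"right",V[0,:3])
c=onplane(d["scene"],[[180,217]],.07)[0];print(c)
for n in("scene","side"):
    print(ticket(d[n],c))
for p,yaw in(([.42,-.31,.4],-30),([.40,-.01,.38],-12),([.44,.27,.35],-12),([.503,-.011,.124],-12)):
    t=np.radians(yaw)/2;print(inverse_kinematics(p,[0,np.cos(t),np.sin(t),0]))
E
```

```text
wrist axis [-0.27547382 -0.13335682 -0.95201372] right [ 0.4424697  -0.89678021 -0.00241284]
[ 0.59763474 -0.29828703  0.07      ]
(array([ 0.6006, -0.2989,  0.0716]), array([-0.448,  0.115,  0.886]), np.float64(0.481), np.float64(-14.3), array([69.8, 81.2]), 0.6, 118.0)
(array([ 0.597 , -0.2982,  0.0693]), array([-0.409,  0.106,  0.906]), np.float64(0.437), np.float64(-14.6), array([83.3, 61.7]), 89.2, 115.0)
[-7.01016750e-01 -1.33402513e-02  1.02983137e+00 -4.44089210e-16
  2.12510153e+00  1.39337835e+00]
[-1.10070836e-01 -3.46020170e-01  1.35860832e+00 -4.44089210e-16
  2.12900450e+00  1.67016500e+00]
[ 4.84476938e-01 -7.49747896e-02  1.18305924e+00 -4.44089210e-16
  2.03350820e+00  2.26471278e+00]
[-8.94951203e-02 -1.66531307e-01  1.67034582e+00 -4.44089210e-16
  1.63777814e+00  1.69074072e+00]
```

```bash
cat > v.py <<'E'
from h import *
from bench import *
def q(deg): t=np.radians(deg)/2;return [0,np.cos(t),np.sin(t),0]
if __name__=="__main__":
    out={}
    for k,p in(("tk",[.62,-.30,.30]),("lens",[.555,.265,.30]),("rd",[.51,-.012,.32])):
        move_to(p,q(-12));hold(.3);out[k]=get_image("wrist");print(k,state()["time"],state()["ee_pos"])
    pickle.dump(out,open("im1.pkl","wb"))
    cv2.imwrite("pics/w1.png",np.hstack([cv2.resize(out[k]["frame"],(400,300)) for k in("tk","lens")]))
    cv2.imwrite("pics/w2.png",out["rd"]["frame"])
    print(ticket(out["tk"],[.599,-.2985]))
    im=out["lens"];P=cloud(im);hsv=cv2.cvtColor(im["frame"],cv2.COLOR_BGR2HSV)
    m=(hsv[...,0]<20)&(hsv[...,1]>80)&(np.hypot(P[...,0]-.529,P[...,1]-.272)<.06)
    m=max(blobs(m),key=lambda b:b[1])[0];v,u=np.nonzero(m)
    print("lens",rect(onplane(im,np.c_[u,v],.071)),rect(P[m]),np.nanmedian(P[m][:,2]))
    im=out["rd"];P=cloud(im)
    for lo,hi in((.155,.175),(.018,.06)):
        for m,a,c in blobs((abs(P[...,2]-(lo+hi)/2)<(hi-lo)/2)&(np.hypot(P[...,0]-.503,P[...,1]+.011)<.07),60):
            v,u=np.nonzero(m);print(lo,a,c,rect(P[m]),np.nanmedian(P[m][:,2]),rect(onplane(im,np.c_[u,v],.165)))
E
python3 v.py
```

```text
tk 2.0917 [ 0.61968169 -0.30048379  0.3000348 ]
lens 4.4833 [0.55520001 0.26467476 0.29995018]
rd 5.925 [ 0.51016871 -0.01135053  0.31977097]
(array([ 0.5991, -0.2991,  0.0716]), array([-0.441,  0.121,  0.889]), np.float64(0.475), np.float64(-15.4), array([68.1, 80.2]), 0.0, 125.0)
lens (array([197.8, 227.7]), 299.2, 110.9, 78.12) (array([562.7, 237. ]), 62.0, 22.5, 46.6) 0.3989177249353939
0.155 926 [325. 235.] (array([502.4, -13.3]), 35.9, 23.9, -12.45) 0.16479297496893866 (array([503.6, -13.6]), 36.8, 23.6, -12.33)
0.018 545 [324. 200.] (array([502.1, -13. ]), 77.7, 48.0, -13.8) 0.02163987320022387 (array([531.2, -18. ]), 53.2, 32.7, -13.75)
0.018 459 [324. 195.] (array([503.3, -13.2]), 59.4, 31.8, -13.97) 0.03440876232048673 (array([531. , -18.1]), 42.7, 22.3, -13.82)
```

View pics/w1.png

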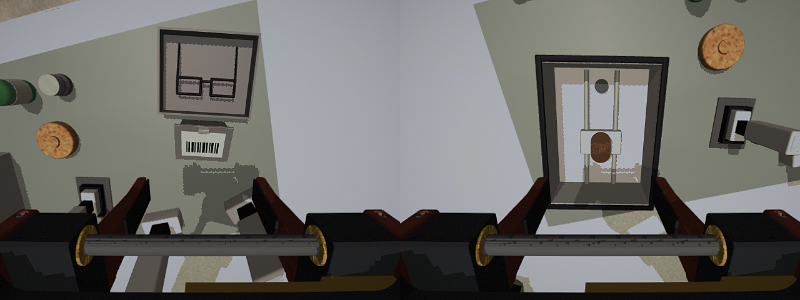

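View pics/w2.png

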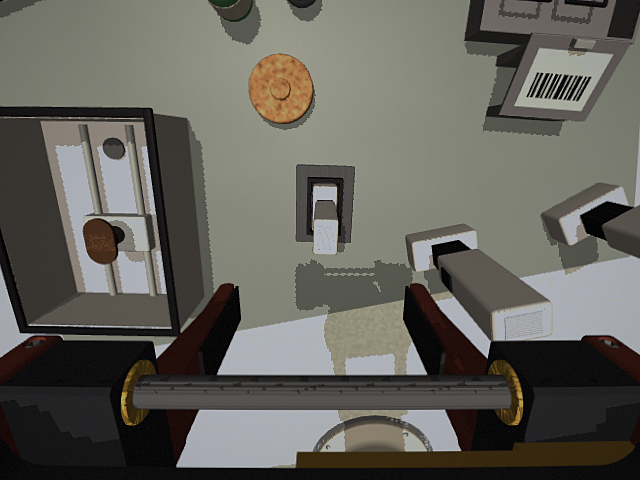

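The wrist pictures show the ticket at about (203,142), the lens at (600,147) and the reader top at (325,235), with nothing in the way. The lens mask caught the gripper and the ticket mask caught the clip, so I'll tighten both.

```bash
cat > b.py <<'E'
from h import *
d=pickle.load(open("im0.pkl","rb"));e=pickle.load(open("im1.pkl","rb"))
V=[("scene",d["scene"]),("side",d["side"])]+list(e.items())
def edges(a,b,w=.003):
    k=np.round(b/w).astype(int);hi=[];lo=[]
    for i in np.unique(k):
        s=a[k==i]
        if len(s)>3 and abs(i*w)<.03: hi.append(s.max());lo.append(s.min())
    return np.median(lo),np.median(hi)
for n,im in V:
    P=cloud(im);hsv=cv2.cvtColor(im["frame"],cv2.COLOR_BGR2HSV);z=P[...,2]
    # lens
    m=(hsv[...,0]<20)&(hsv[...,1]>80)&(np.hypot(P[...,0]-.529,P[...,1]-.272)<.06)&(z<.09)&(z>.055)
    B=blobs(m,100)
    if B:
        m=max(B,key=lambda b:b[1])[0];v,u=np.nonzero(m);X=onplane(im,np.c_[u,v],.071)
        C=np.cov(X[:,:2].T);w,E=np.linalg.eigh(C);a=np.degrees(np.arctan2(E[1,1],E[0,1]));
        print(n,"lens",rect(X),X.mean(0).round(4),"pca",((a+90)%180-90).round(1),m.sum())
    # ticket
    near=(np.hypot(P[...,0]-.599,P[...,1]+.299)<.07)&(z>.04)&(z<.11)
    if near.sum()<300: continue
    thr=cv2.threshold(hsv[...,2][near].reshape(-1,1),0,255,cv2.THRESH_OTSU)[0]
    m=max(blobs(near&(hsv[...,2]>thr)),key=lambda b:b[1])[0]
    m=cv2.morphologyEx(m.astype(np.uint8),cv2.MORPH_CLOSE,np.ones((5,5)))>0
    v,u=np.nonzero(m);o,dr=rays(im,np.c_[u,v]);c=np.r_[.599,-.299,.07];yaw=np.radians(-14)
    for _ in range(8):
        nn=np.r_[-np.sin(.45)*np.cos(yaw),-np.sin(.45)*np.sin(yaw),np.cos(.45)]
        ey=np.r_[-np.sin(yaw),np.cos(yaw),0];ex=np.cross(ey,nn)
        X=o+dr*(((c-o)@nn)/(dr@nn))[:,None]-c;a,b=X@ex,X@ey
        l1,h1=edges(a,b);l2,h2=edges(b,a)
        r=cv2.minAreaRect(np.float32(np.c_[a,b]*1000))[2];r=(r+45)%90-45
        c=c+ex*(l1+h1)/2+ey*(l2+h2)/2; c=o+(c-o)*(.07-o[2])/(c[2]-o[2])
    print(n,"ticket",c.round(4),"size",round(h1-l1,4),round(h2-l2,4),"resid rot",round(r,1))
E
python3 b.py
```

```text
scene lens (array([531.3, 270.6]), 57.7, 35.4, -16.08) [0.5319 0.2707 0.071 ] pca -13.7 432
scene ticket [ 0.5987 -0.2988  0.07  ] size 0.0612 0.0794 resid rot -1.2
side lens (array([525.7, 275.3]), 58.6, 38.3, -14.04) [0.5252 0.2752 0.071 ] pca -19.6 346
side ticket [ 0.5961 -0.2969  0.07  ] size 0.0578 0.0794 resid rot -1.2
tk ticket [ 0.5968 -0.2986  0.07  ] size 0.0602 0.0793 resid rot -1.8
lens lens (array([528.2, 271.6]), 57.9, 37.0, -12.01) [0.5285 0.2714 0.071 ] pca -12.6 1332
rd lens (array([527.2, 268.7]), 58.2, 42.3, -13.19) [0.5282 0.2698 0.071 ] pca -16.2 1201
rd ticket [ 0.5964 -0.2982  0.07  ] size 0.0595 0.0802 resid rot -1.5
```

```bash
cat > p.py <<'E'
from v import *
from scipy.spatial.transform import Rotation as R
tk=np.r_[.597,-.2984,.07]
def frame(yawdeg,tilt):   # tool rotation looking along -n, tool x up-slope
    y=np.radians(yawdeg);n=np.r_[-np.sin(tilt)*np.cos(y),-np.sin(tilt)*np.sin(y),np.cos(tilt)]
    ey=np.r_[-np.sin(y),np.cos(y),0];ex=np.cross(ey,n);return np.c_[ex,-ey,-n],n
def quat(M): return R.from_matrix(M).as_quat(scalar_first=True)
E
python3 - <<'E'
from p import *
M,n=frame(-15.2,.45)
print("ik",inverse_kinematics(tk+.199*n,quat(M)),inverse_kinematics(tk+.32*n,quat(M)),inverse_kinematics([.528,.272,.20],q(-12.5)),inverse_kinematics([.50,.1,.42],q(-13)))
move_to([.5025,-.013,.24],q(-13.3));move_l([.5025,-.013,.124],speed=.12);close();hold(.3)
s=state();print(s["time"],s["finger_gap"],s["finger_force"],s["ft_force"],s["ee_pos"])
E
```

```text
ik [-0.64648446 -0.34670236  1.65929579  0.16468711  1.40966304  1.1977892 ] [-0.69685297 -0.42353575  1.52048419  0.18328775  1.63016337  1.18870682] [ 4.18419334e-01  7.05421916e-02  1.30646185e+00 -4.44089210e-16
  1.76458862e+00  2.20738182e+00] [ 1.30666564e-01 -2.30433102e-02  1.00107063e+00 -4.44089210e-16
  2.16356534e+00  1.92835569e+00]
8.7583 0.024102575039197445 29.977209270000458 [-0.05744618 -0.24398945  0.20619808] [ 0.50249885 -0.01301126  0.1239659 ]
```

Run:
```python
from p import *
move_l([.5025,-.013,.17],speed=.06);move_l([.5025,-.013,.42],speed=.15);hold(.4)
s=state();print(s["time"],s["finger_gap"],s["ft_force"],s["moment"],s["ee_pos"])
o={k:get_image(k) for k in("scene","side","wrist")};pickle.dump(o,open("im2.pkl","wb"))
for k,im in o.items():
    P=cloud(im);T=s["ee_pos"]-[0,0,.119]
    near=(np.hypot(P[...,0]-T[0],P[...,1]-T[1])<.05)
    m=near&(P[...,2]>T[2]-.01)&(P[...,2]<T[2]+.03)
    if m.sum()>50:
        Q=P[m];print(k,m.sum(),"hood z",np.percentile(Q[:,2],[1,99]).round(4),rect(Q), "top" ,rect(Q[Q[:,2]>T[2]+.026]) if (Q[:,2]>T[2]+.026).sum()>9 else "")
cv2.imwrite("pics/lift.png",np.hstack([o["wrist"]["frame"][:,120:520],o["side"]["frame"][60:360,250:500].repeat(1,0) if 0 else cv2.resize(o["side"]["frame"][60:360,250:500],(400,480))]))
```

```text
11.8917 0.023661469771988207 [ 0.46656052 -0.04874976 -2.47974856] [ 0.05817652 -0.00703412 -0.03092331] [ 0.50245982 -0.01301089  0.4199262 ]
scene 583 hood z [0.3022 0.3308] (array([504.5, -12. ]), 65.1, 32.3, -13.58) top (array([504.1, -12. ]), 64.3, 32.3, -13.37)
side 456 hood z [0.3018 0.3308] (array([501.6, -10.4]), 64.7, 37.7, -13.21) top (array([502.1,  -9.6]), 63.9, 35.9, -9.01)
wrist 1130 hood z [0.3067 0.3309] (array([513.1, -15.5]), 39.9, 32.0, -13.41) top (array([513. , -15.5]), 39.5, 32.0, -13.41)
```

View pics/lift.png

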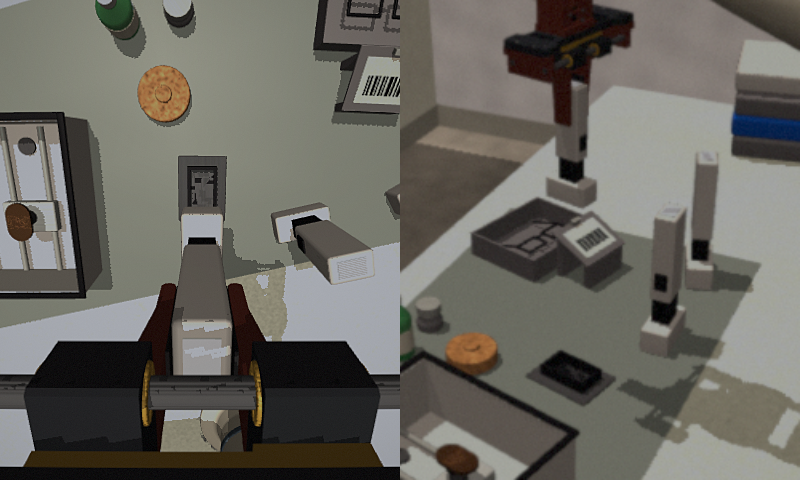

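The reader is lifted clear of the cradle: wrist view hood at (200,240), cradle empty at (203,185). It hangs straight, so I go on to the reading pose.

Run:
```python
from p import *
M,n=frame(-15.2,.45);Q=quat(M)
move_to(tk+.30*n,Q);move_l(tk+.199*n,speed=.08);hold(.5)
s=state();print(s["time"],s["ee_pos"],tk+.199*n,s["ft_force"])
o={k:get_image(k) for k in("scene","side")};pickle.dump(o,open("im3.pkl","wb"))
hold(2.8);print(state()["time"],abs(state()["dq"]).max())
Rm=np.c_[M[:,0],-M[:,1],n]; O=s["ee_pos"]-.119*n
for k,im in o.items():
    P=(cloud(im)-O)@Rm
    m=(abs(P[...,0])<.045)&(abs(P[...,1])<.03)&(P[...,2]>-.01)&(P[...,2]<.034);L=P[m]
    print(k,m.sum(),"hood local z",np.percentile(L[:,2],[1,99]).round(4),rect(L))
a=o["scene"]["frame"][60:300,60:380];b=o["side"]["frame"][60:300,300:620]
cv2.imwrite("pics/read.png",cv2.resize(np.hstack([a,b]),(800,300)))
```

```text
14.9833 [ 0.51345728 -0.27569575  0.24920881] [ 0.51346997 -0.27570539  0.24918897] [-0.11392955 -0.38005859 -1.98804258]
17.8833 0.0015268822258445378
scene 602 hood local z [0.    0.033] (array([2.1, 2.7]), 67.5, 34.3, -1.77)
side 327 hood local z [-0.0004  0.0328] (array([-0.6,  3.5]), 65.3, 39.8, -5.52)
```

View pics/read.png

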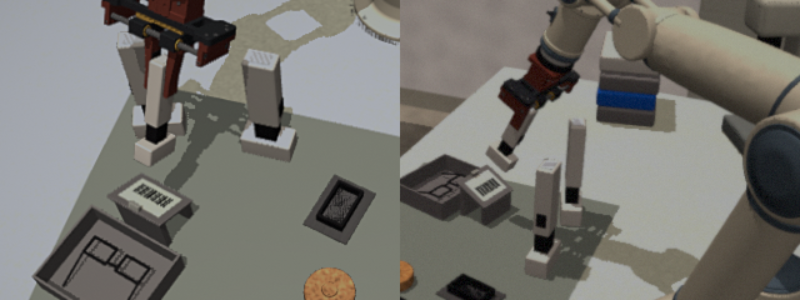

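Scene picture: the hood at (155,150) faces the ticket at (155,195) squarely, and no slip is visible. Next I carry it over the tub.

Run:
```python
from p import *
M,n=frame(-15.2,.45);Q=quat(M)
move_l(tk+.30*n,speed=.12);move_to([.50,-.013,.42],q(-13));move_to([.528,.272,.42],q(-12.7))
move_l([.528,.272,.255],speed=.12);hold(.4)
s=state();print(s["time"],s["ee_pos"],s["finger_gap"])
o={k:get_image(k) for k in("scene","side","wrist")};pickle.dump(o,open("im4.pkl","wb"))
T=s["ee_pos"]-[0,0,.119]
for k,im in o.items():
    P=cloud(im);m=(np.hypot(P[...,0]-T[0],P[...,1]-T[1])<.05)&(P[...,2]>T[2]-.008)&(P[...,2]<T[2]+.034);L=P[m]
    print(k,m.sum(),"hood z",(np.percentile(L[:,2],[1,99])-T[2]).round(4),rect(L),rect(L[L[:,2]>T[2]+.026]))
    hsv=cv2.cvtColor(im["frame"],cv2.COLOR_BGR2HSV)
    m=(hsv[...,0]<20)&(hsv[...,1]>80)&(np.hypot(P[...,0]-.528,P[...,1]-.272)<.06)&(P[...,2]<.09)&(P[...,2]>.055)
    if m.sum()>30: v,u=np.nonzero(m);print("  lens",m.sum(),rect(onplane(im,np.c_[u,v],.071)))
cv2.imwrite("pics/hov.png",np.hstack([cv2.resize(o["wrist"]["frame"][100:400,170:470],(400,400)),cv2.resize(o["side"]["frame"][200:440,180:420],(400,400))]))
```

```text
22.9417 [0.52803003 0.27203317 0.25509651] 0.023746507964353437
scene 445 hood z [0.0015 0.0329] (array([530.3, 271.4]), 65.1, 32.6, -11.73) (array([531.6, 271.2]), 60.1, 31.5, -13.96)
  lens 331 (array([534.7, 269.5]), 50.5, 35.5, -16.08)
side 560 hood z [0.0002 0.033 ] (array([526.6, 275.8]), 63.9, 34.0, -11.01) (array([527. , 274.7]), 61.7, 32.6, -13.17)
  lens 337 (array([525.5, 275. ]), 57.8, 39.2, -26.21)
wrist 1479 hood z [0.0055 0.0323] (array([538.8, 269.5]), 39.5, 31.9, -13.01) (array([538.7, 269.6]), 39.2, 31.9, -12.8)
  lens 339 (array([550.5, 266.5]), 34.5, 12.2, 77.34)
```

View pics/hov.png

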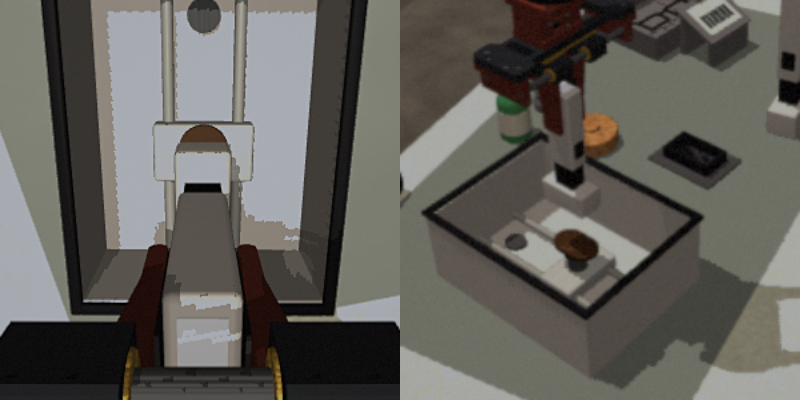

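The wrist view shows the hood at (200,165) in line with the lens tip at (203,133). The hood and lens centres agree to about 1 mm in the same cameras, so I lower straight down.

Run:
```python
from p import *
move_l([.5278,.2717,.2003],speed=.05);hold(.6)
s=state();print(s["time"],s["ee_pos"],s["finger_gap"],s["ft_force"])
o={k:get_image(k) for k in("scene","side")}
T=s["ee_pos"]-[0,0,.119]
for k,im in o.items():
    P=cloud(im);m=(np.hypot(P[...,0]-T[0],P[...,1]-T[1])<.05)&(P[...,2]>T[2]+.004)&(P[...,2]<T[2]+.034);L=P[m]
    t=L[L[:,2]>T[2]+.026];print(k,"hood top z",np.median(t[t[:,2]<T[2]+.0325][:,2])-T[2],rect(L))
cv2.imwrite("pics/fin.png",np.hstack([cv2.resize(o["scene"]["frame"][170:330,400:560],(400,400)),cv2.resize(o["side"]["frame"][260:420,200:360],(400,400))]))
```

```text
24.9333 [0.52779557 0.27169868 0.20028856] 0.024008708786051092 [ 0.80291345 -0.25007116 -2.6447141 ]
scene hood top z 0.029156200541430005 (array([530.4, 271.3]), 64.5, 33.2, -13.2)
side hood top z 0.029368441536993944 (array([527.2, 273.8]), 64.5, 32.5, -13.77)
```

View pics/fin.png

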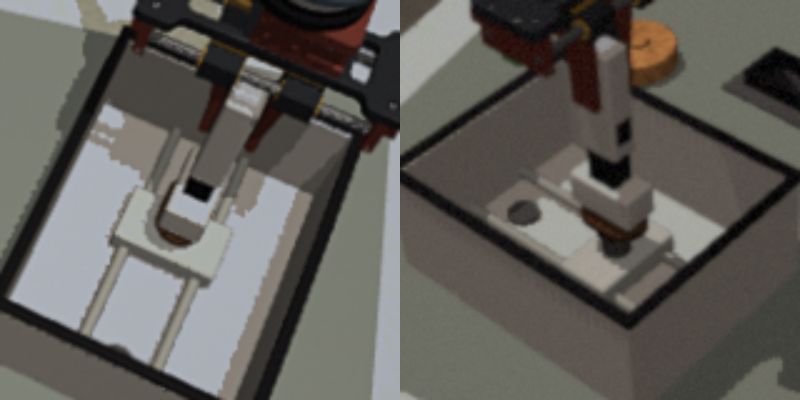

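The hood sits centred just above the lens, at (190,210) in the left half and (612,200) in the right half. It is upright with a visible gap and shows no contact force.

```bash
python3 -c "
from bench import *
print(job_done())"
```

```text
the job is handed in; nothing more can be done
None
```

The ticket was read from about 8 cm with a hold of over two seconds, and the job was handed in at about 25 s with the reader still gripped, upright about 1 cm above the lens, and centred and aligned with it to within the roughly 2 mm camera calibration.

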